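Hold the purge valve on its third click

TASK

Purge the third gas line in the fume hood: first turn the small mode selector on the square box clockwise to its three-dot mark and leave it there, then turn the larger spring-return knob on the round drum clockwise from home, counting the clicks, to the third click, without running on to the fourth. The knob springs back home if let go, so finish while still gripping it and holding it steadily on the third click; leave the jar, the beaker and the cork ring standing where they are.

Things in the scene. Friction and masses are not known exactly. Their poses are not given: they have to be found in the camera images.
- mode_box: square white box, aluminium top, 104 x 104 mm, 40 mm high, fixed (place and yaw differ from run to run). Origin: centre of its underside, below the selector's axis; z up. Dots on the top, 41 mm from the axis, mark the selector's positions: one dot on the box's own -x side, two dots 0.7 rad further clockwise seen from above, three dots at 1.4 rad (80 deg) clockwise
- mode_grip (a point): on the turning axis of the small mode selector, 70 mm above the work surface. Black disc (54 mm across, top at 46 mm above the surface) with an upright grip bar 42 long, 14 thick, 36 mm high (46 to 82 mm above the surface). The point turns with the knob: x along the bar, y across it, white pointer line on the -x end
- mode (a joint): mode selector angle, rad, growing clockwise seen from above: 0 at one dot, 0.7 two dots, 1.4 three dots; at 0 the knob's axes agree with the box's. A detent holds it at each of these (humps at 0.35 and 1.05; up to about 0.1 N m to turn); end stops at -0.1 and 1.5. It starts on one or two dots
- index_drum: round steel drum, 116 mm across (132 mm at the foot), 46 mm high, fixed to the surface (place and yaw differ from run to run), with five brass stubs on its flank at 26 mm height, out to 78 mm from the axis. Origin: centre of its underside, straight below the knob's axis; z up
- index_home (a point): black home mark on the drum's top, 44 mm from the axis on the drum's own -x side, 46 mm above the surface; the knob's white pointer faces it at home. The clicks themselves are not marked on the top
- index_grip (a point): on the turning axis of the larger index knob, 76 mm above the work surface. Black disc (68 mm across, top at 52 mm above the surface) with an upright grip bar 58 long, 18 thick, 36 mm high (52 to 88 mm above the surface). The point turns with the knob: x along the bar, y across it, white pointer line on the -x end
- index (a joint): index knob angle, rad, growing clockwise seen from above: 0 at home (end stop; starts there, axes then agree with the drum's), a click every 0.419 (24 deg), third click 1.257; end stop 2.1. A spring (0.10 N m at home, 0.15 at the third click) returns it home when let go; on it a click ripple of 0.06 N m, falling to help before each click and opposing after it; up to 0.23 N m to turn
- amber_jar: amber glass jar with a black cap, 60 mm across, 100 mm high, loose; origin at the centre of its underside. Not to be disturbed
- beaker: glass beaker, 70 mm across, 90 mm high, loose; origin at the centre of its underside. Not to be disturbed
- cork_ring: cork flask ring, 90 mm across with a 52 mm hole, 30 mm high, loose; origin at the centre of its underside. Not to be disturbed

How it is judged:
On the way, in this order (a step that is already met when the one before it is completed fails the run):
1. the mode selector stands on three dots while the index knob is still at home (value of joint mode between 1.25 and 1.55 rad and value of joint index below 0.2 rad), for 0.2 s.
2. the index knob, gripped by the fingers, reaches the third click (value of joint index between 1.1066 and 1.4066 rad and contact force between the fingers and index_drum above 1 N), for 0.2 s.
At the end, for the whole second after the job is handed in: the fingers hold the index knob (contact force over 2 N) steadily (under 0.15 rad/s) within 0.15 rad of its third click (1.257 rad) with nothing else wedging it, and the mode selector, let go, stands within 0.15 rad of three dots (1.4 rad) (value of joint mode between 1.25 and 1.55 rad and value of joint index between 1.1066 and 1.4066 rad and contact force between the fingers and index_drum above 2 N and velocity of joint index between -0.15 and 0.15 rad/s and contact force between the fingers and mode_box below 0.5 N and not (contact force between index_drum and amber_jar above 0.1 N) and not (contact force between index_drum and beaker above 0.1 N) and not (contact force between index_drum and cork_ring above 0.1 N)); the arm keeps its last pose, push and grip.
It fails at once if the index knob runs on towards the fourth click (past 1.5 rad) (value of joint index above 1.5 rad).
It fails at once if the jar is shoved (over 25 mm) or tipped (distance of amber_jar from where it was at the start of the episode above 0.025 m or angle between amber_jar's own z axis and vertical above 0.35 rad).
It fails at once if the beaker is shoved (over 25 mm) or tipped (distance of beaker from where it was at the start of the episode above 0.025 m or angle between beaker's own z axis and vertical above 0.35 rad).
It fails at once if the cork ring is shoved (over 25 mm) or tipped (distance of cork_ring from where it was at the start of the episode above 0.025 m or angle between cork_ring's own z axis and vertical above 0.35 rad).
It also fails if it takes over 58 s, if anything falls off the work surface, if the arm or the gripper's body presses on something with over 40 N, if the wrist force passes 120 N, or if a joint passes its speed limit or range.

ROBOT

A 7-joint arm with a two-finger parallel gripper is mounted at the origin on the work surface. World frame = base frame: x ahead of the robot, y to its left, z up, the work surface at z = 0. Lengths are in m, angles in rad, forces in N, time in s.
With the tool pointing down it reaches from about 0.4 to 0.85 m from the base axis. Payload 10.4 kg.
Tool frame: the origin (TCP) lies at the centre of the arm's flange, where the gripper is bolted on; the fingertips stand 173 mm ahead of it and the grasp point (between the pads) lies 155 mm ahead of it (manip.nose_length is the distance from the TCP to the fingertips, in m); z points along the fingers, x is the direction in which the jaws open and shut, and the axes are right-handed (so a half turn about z gives the same grasp; the last joint's range is limited). The gripper opens to 85 mm and grips with 20 to 120 N. Pads are 22 mm wide; open, the fingers measure 114 mm over their backs; the gripper's body (76 mm by 85 mm) begins 54 mm behind the grasp point. The pads swing forward as they close: fully open they stand 13 mm farther back than shut.
Start: joints at [-1.302, 0.332, -0.065, 1.46, 0.022, 1.35, -0.088], TCP at [0.18, 0.599, 0.405] pointing down, gripper open.
Joint ranges: [-2.6, 2.6], [-0.5, 2.12], [-1.47, 1.34], [0.16, 2.42], [-1.27, 4.41], [0.06, 2.06], [-2.6, 2.6]. Speed limits (rad/s): [2.22, 2.22, 2.79, 2.79, 3.14, 3.14, 3.14].

INTERFACE

Orientations are given as a unit quaternion [x, y, z, w].
In Python, from workcell import status, cams, order, manip gives the robot as it stands.
- The arm moves only by the tool servo_tool, never from a script. Its argument "motion" is a list that holds one entry, the list of rows, each a list of 6 numbers: the shift along the tool's x, y, z in units of 50 mm (1.0 is 50 mm), then the turn, a rotation vector about the tool's x, y, z in units of 5 degrees (1.0 is 5 degrees). In form: [[[x, y, z, ax, ay, az], ...]]. A call has 1 to 12 rows; each row shifts and turns the pose as measured when the row begins, along the tool's axes as they then stand; what a row does not reach is not made up. A row lasts 1/10 s, in which the tool goes at most 50 mm and 8.59 degrees, less where a joint would pass 70% of its speed; a pose out of reach is approached as far as the arm can. A call is refused whole if a number of a shift passes 1 or a number of a turn 1, either way. A call with a gripper value outside its range is refused whole. "jaw" is the closure in counts, from 0 (fully open) to 255 (shut), set as the call begins (left out, the last holds). The fingers move at their own pace and stop on an object; "force" is the grip in N (left out, the last holds). Time passes only in rows, so rows that do not move let the fingers close. It gives the time, the measured TCP pose, the force and the opening at its end, in the units of the state.
- status.get_obs(): the state, without advancing time (a new reading comes with each control period).
- cams.camera(name): name is "scene" or "top"; returns a dict with "color" (384x512x3 uint8, red, green, blue), "vertical_fov" (degrees; the focal length in pixels is half the picture's height over the tangent of half this angle, whatever the lens; pixels are square), "cx", "cy" (the principal point, pixels), "extrinsics" (4x4, takes a point from camera to world coordinates). Camera axes: x right, y down, z forward; pixel columns grow to the right and rows downward; lengths in m; the calibration is good to about 2 mm. A picture is of the moment at which its call begins. There is no depth.
- order.hand_in(): hands the job in, once; it reports no verdict.
The state is a dict: "clock": time; "joint_pos": joint angles; "joint_velocities": joint speeds; "tau": joint torques, N m; "position": TCP position; "ee_rot": TCP orientation; "ft_force": force on the tool from outside, world axes, zero at the start; "torque": the same for the moment, N m; "grip_width": opening from 0.0 (shut) to 1.0 (fully open).
Only numpy, scipy, OpenCV 4.12 (cv2) and the standard library are available. Lean on these libraries where they do the work, as an engineer would, in place of code of your own. Each camera call takes 0.05 s, during which the arm holds its last target.

## Working session

There is one attempt and no reset: what is moved stays moved. The work goes in short steps, Python scripts to look and compute and a tool call to move; the robot and the scene stay as the last step left them, time stands still between calls to the robot, and variables do not carry over. Pictures are saved under pics/ and viewed, and the job is handed in when it is done.

Besides the shell and the picture viewer there is one more tool, called after "Call:" as name([rows], argument=value, ...), one row to a line, values as JSON. servo_tool: Moves the arm, as the interface text tells. Its arguments: {"type":"object","properties":{"motion":{"type":"array","items":{"type":"array","items":{"type":"array","items":{"type":"number"}}}},"jaw":{"type":"number"},"force":{"type":"number"}},"required":["motion"]}

```bash
mkdir -p pics; ls; python3 - <<'E'
from workcell import status,cams,manip
import cv2,numpy as np
o=status.get_obs();print(o)
for n in("scene","top"):
    c=cams.camera(n);print(n,c["vertical_fov"],c["cx"],c["cy"],np.array(c["extrinsics"]).round(4).tolist())
    cv2.imwrite(f"pics/{n}0.png",c["color"][:,:,::-1])
    np.savez(f"{n}0.npz",f=192/np.tan(np.radians(c["vertical_fov"])/2),cx=c["cx"],cy=c["cy"],T=c["extrinsics"],im=c["color"])
E
```

```text
pics
{'clock': 0.0, 'joint_pos': array([-1.30161687,  0.33287625, -0.06468166,  1.46094221,  0.02163867,
        1.3498913 , -0.08849656]), 'joint_velocities': array([ 0.00064286, -0.00071652,  0.00209789, -0.00097379, -0.0007004 ,
        0.00183497,  0.00044878]), 'tau': array([ 8.49073640e-04, -6.25448871e+01,  4.96135920e-02, -3.91608596e+01,
        1.63086306e-02,  1.00418204e-02,  5.06429092e-05]), 'position': array([0.17975898, 0.59845949, 0.40391256]), 'ee_rot': array([ 8.02384360e-01,  5.96807200e-01, -5.35739443e-04,  4.66551591e-04]), 'ft_force': array([ 0.17982169, -0.33048379,  0.58460745]), 'torque': array([-0.03125351, -0.00564869, -0.02066537]), 'grip_width': 0.9977778660940728}
scene 44.79582401370497 246.60899693284895 196.02183331209076 [[-0.3163, 0.5342, -0.784, 1.7271], [0.9487, 0.1785, -0.2611, 0.3771], [0.0005, -0.8263, -0.5632, 0.8861], [0.0, 0.0, 0.0, 1.0]]
top 57.581075545506366 259.10413665149844 195.98394510712362 [[0.0054, -0.9851, 0.1718, 0.4485], [-0.9999, -0.0037, 0.0106, -0.0168], [-0.0098, -0.1719, -0.9851, 0.9644], [0.0, 0.0, 0.0, 1.0]]
```

View pics/top0.png

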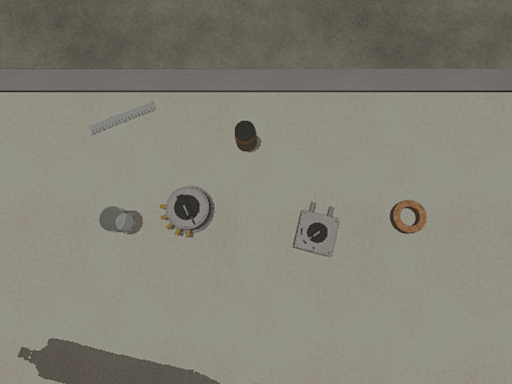

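View pics/scene0.png

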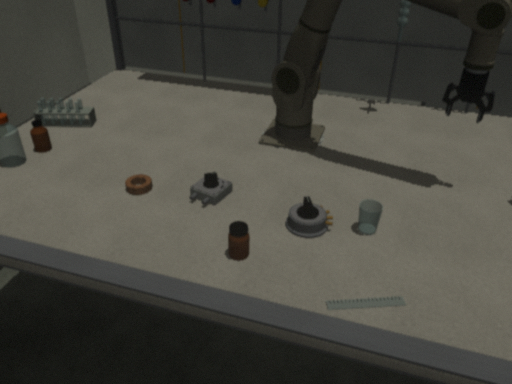

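```bash
python3 - <<'E'
import cv2,numpy as np
d=np.load("top0.npz");im=d["im"][:,:,::-1]
def crop(im,x,y,w,h,s,name):
    c=cv2.resize(im[y:y+h,x:x+w],None,fx=s,fy=s,interpolation=cv2.INTER_CUBIC)
    c=cv2.convertScaleAbs(c,alpha=1.5)
    for i in range(0,w,10): cv2.putText(c,str(x+i),(i*s,8),0,.3,(0,0,255),1);cv2.line(c,(i*s,0),(i*s,4),(0,0,255),1)
    for i in range(0,h,10): cv2.putText(c,str(y+i),(0,i*s+4),0,.3,(0,0,255),1)
    cv2.imwrite(name,c)
crop(im,150,175,75,75,8,"pics/drum.png");crop(im,285,195,65,65,9,"pics/box.png")
E
```

```text
(no output)
```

View pics/drum.png

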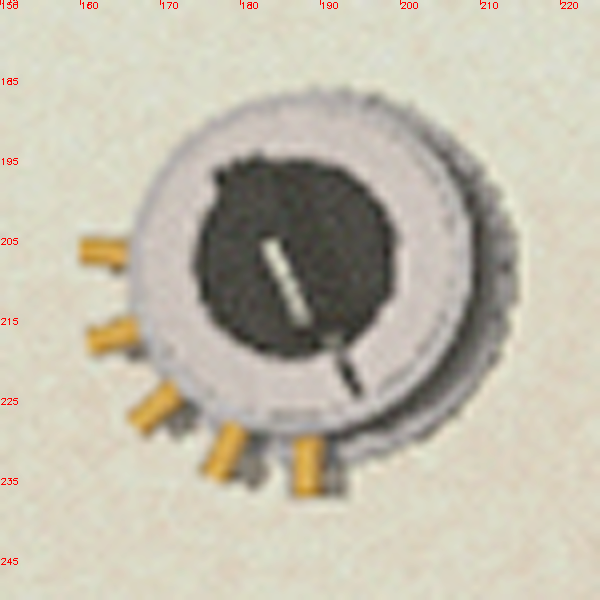

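View pics/box.png

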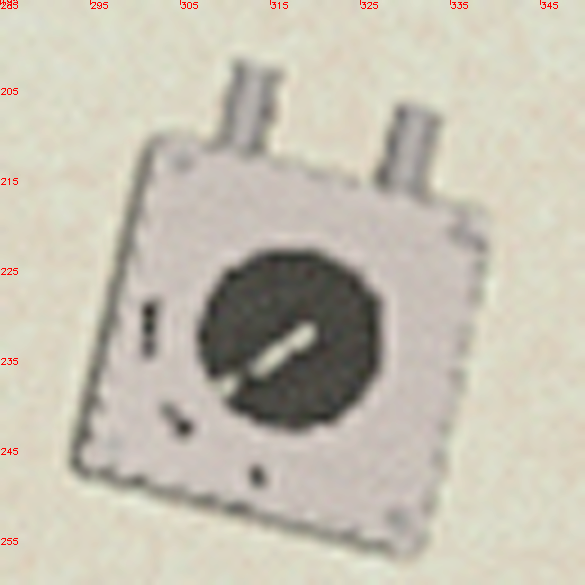

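```bash
cat > h.py <<'E'
import numpy as np
class C:
    def __init__(s,n):
        d=np.load(n);s.f,s.cx,s.cy,s.T=float(d["f"]),float(d["cx"]),float(d["cy"]),d["T"]
    def bp(s,u,v,z):
        r=s.T[:3,:3]@np.array([(u-s.cx)/s.f,(v-s.cy)/s.f,1]);t=s.T[:3,3]
        return (t+r*(z-t[2])/r[2])[:2]
    def pj(s,p):
        q=s.T[:3,:3].T@(np.array(p)-s.T[:3,3]);return s.f*q[:2]/q[2]+[s.cx,s.cy]
E
python3 - <<'E'
from h import *
c=C("top0.npz")
D=lambda a,b,z:c.bp(150+a/8-.5+.06,175+b/8-.5+.06,z)
B=lambda a,b,z:c.bp(285+a/9-.5+.06,195+b/9-.5+.06,z)
ang=lambda v:np.degrees(np.arctan2(v[1],v[0]))
print("drum rim",D(300.5,258,.046),"disc",D(296,257.5,.052))
ctr=D(296,257.5,.052)
hm=D(344,368,.046);print("home",hm-ctr,np.linalg.norm(hm-ctr),ang(hm-ctr))
p,q=D(268,240,.088),D(303,323,.088);print("ptr",p,q,ang(q-p),np.linalg.norm(q-p))
print("homemark dir",ang(D(360,395,.046)-D(330,342,.046)))
k=[B(152,133,.04),B(487,215,.04),B(415,558,.04),B(75,468,.04)]
print("box",np.mean(k,0),[np.linalg.norm(k[i]-k[i-1]) for i in range(4)],[ang(k[i]-k[i-1]) for i in range(4)])
bc=B(289.5,340,.046);print("disc",bc)
for n,x in dict(one=(257,477),two=(178,420),three=(149,328)).items():
    v=B(*x,.04)-bc;print(n,np.linalg.norm(v),ang(v))
p,q=B(312,330,.082),B(257,371,.082);print("ptr",p,q,ang(q-p),np.linalg.norm(q-p))
for n,u,v,z in (("jar",245,128,.1),("beakertop",0,0,0),("cork",408.5,216.5,.03)): print(n,c.bp(u,v,z))
E
python3 - <<'E'
import cv2,numpy as np
im=np.load("scene0.npz")["im"][:,:,::-1]
for n,(x,y,w,h) in dict(sd=(270,180,120,75),sb=(180,160,70,55)).items():
    cv2.imwrite(f"pics/{n}.png",cv2.convertScaleAbs(cv2.resize(im[y:y+h,x:x+w],None,fx=6,fy=6,interpolation=2),alpha=2))
im=np.load("top0.npz")["im"][:,:,::-1]
x,y,w,h=80,90,200,150
cv2.imwrite(f"pics/tb.png",cv2.convertScaleAbs(cv2.resize(im[y:y+h,x:x+w],None,fx=4,fy=4,interpolation=2),alpha=1.5))
E
```

```text
drum rim [0.57877553 0.18439456] disc [0.5780853 0.1845765]
home [-0.03590978 -0.01607237] 0.03934251145126413 -155.8878393135111
ptr [0.57854876 0.1857754 ] [0.55209068 0.17355506] -155.20895473691039 0.029143894615478148
homemark dir -148.81202617982518
box [ 0.5125907  -0.15694452] [np.float64(0.10119038493416951), np.float64(0.10103205303003128), np.float64(0.1025218695825853), np.float64(0.10111902485724661)] [np.float64(-13.647687202605836), np.float64(-103.70966119663048), np.float64(166.39521491295156), np.float64(75.53593866754109)]
disc [ 0.51271663 -0.15819284]
one 0.04041952152096946 166.53800477297148
two 0.03944385511131817 125.64259019108272
three 0.04026374913158776 84.68558998820296
ptr [ 0.51301705 -0.15899071] [ 0.50153669 -0.14340194] 126.36983111376757 0.019359966291279705
jar [0.77864131 0.03019095]
beakertop [1.23673117 0.80844848]
cork [ 0.55726182 -0.40682859]
```

View pics/sd.png

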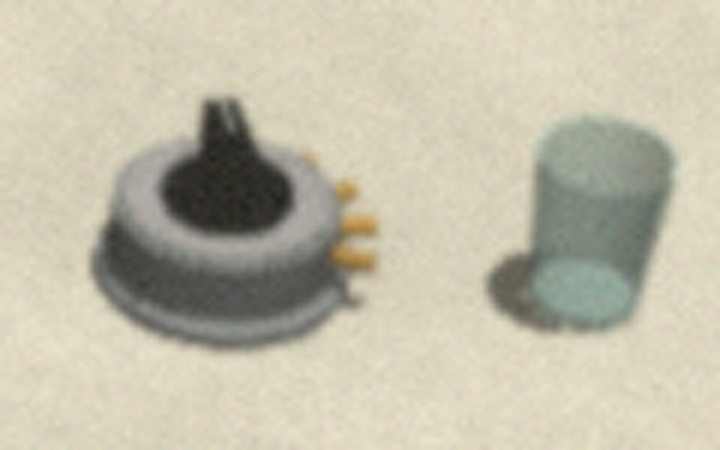

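View pics/sb.png

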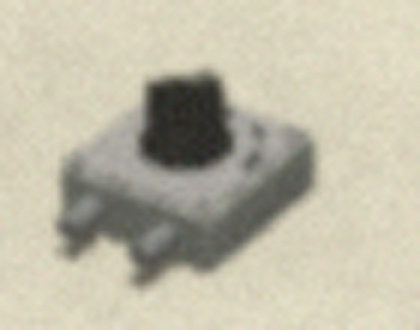

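View pics/tb.png

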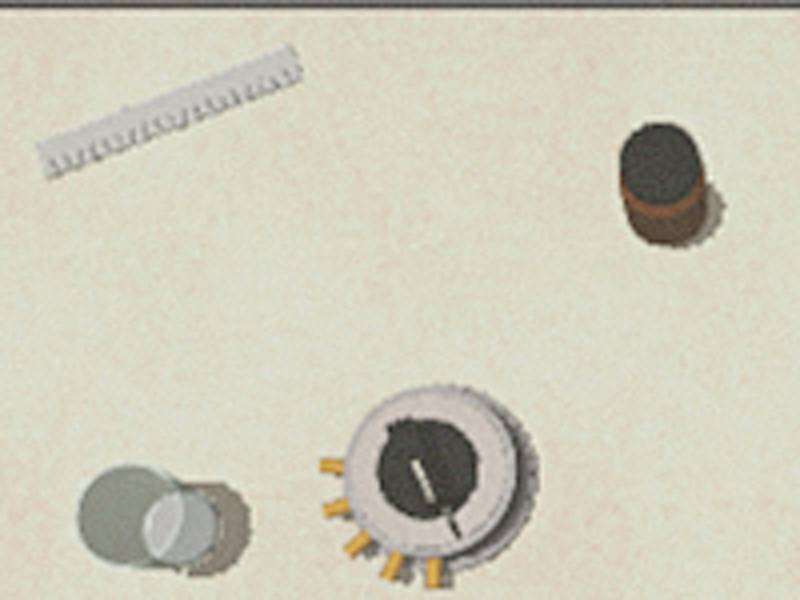

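Call:
servo_tool([
  [[-0.5, 0.7, 0, 0, 0, 0], [-0.5, 0.7, 0, 0, 0, 0], [-0.5, 0.7, 0, 0, 0, 0], [-0.5, 0.7, 0, 0, 0, 0], [-0.5, 0.7, 0, 0, 0, 0], [-0.5, 0.7, 0, 0, 0, 0], [-0.5, 0.7, 0, 0, 0, 0], [-0.5, 0.7, 0, 0, 0, 0], [-0.5, 0.7, 0, 0, 0, 0], [-0.5, 0.7, 0, 0, 0, 0]],
], jaw=0)

```text
clock: 1.1
position: [0.4476, 0.25, 0.3996]
ee_rot: [0.799, 0.602, -0.004, -0.0]
ft_force: [0.6, 1.4, 0.0]
grip_width: 0.999
```

```bash
cat > g.py <<'E'
import sys,numpy as np
from workcell import status
from scipy.spatial.transform import Rotation as R
o=status.get_obs();r=R.from_quat(o["ee_rot"]);M=r.as_matrix();p=np.array(o["position"])
print("t",round(float(o["clock"]),2),"p",p.round(4),"yaw",np.degrees(np.arctan2(M[1,0],M[0,0])).round(2),"toolz",M[:,2].round(4),"w",round(float(o["grip_width"]),3),"F",o["ft_force"].round(1),"T",o["torque"].round(2),"q",o["joint_pos"].round(2))
if len(sys.argv)>1:
    x,y,z,yaw=map(float,sys.argv[1:5])
    d=M.T@(np.array([x,y,z])-p);a=np.radians(yaw)
    G=np.array([[np.cos(a),np.sin(a),0],[np.sin(a),-np.cos(a),0],[0,0,-1]]).T
    print("units shift",(d/.05).round(3),"turn",(np.degrees((r.inv()*R.from_matrix(G)).as_rotvec())/5).round(3))
E
python3 g.py .5126 -.1576 .35 36.3
```

```text
t 1.1 p [0.4476 0.25   0.3996] yaw 73.98 toolz [-0.0062 -0.0047 -1.    ] w 0.999 F [0.6 1.4 0. ] T [ 0.02 -0.08  0.  ] q [-0.82  0.08  0.23  1.77 -0.02  1.3   0.71]
units shift [-7.47   3.504  1.022] turn [-0.029  0.086  7.535]
```

Call:
servo_tool([
  [[-0.75, 0.35, 0.1, 0, 0, 0], [-0.75, 0.35, 0.1, 0, 0, 0], [-0.75, 0.35, 0.1, 0, 0, 0], [-0.75, 0.35, 0.1, 0, 0, 0], [-0.75, 0.35, 0.1, 0, 0, 0], [-0.75, 0.35, 0.1, 0, 0, 0], [-0.75, 0.35, 0.1, 0, 0, 0], [-0.75, 0.35, 0.1, 0, 0, 0], [-0.75, 0.35, 0.1, 0, 0, 0], [-0.75, 0.35, 0.1, 0, 0, 0]],
])

```text
clock: 2.1
position: [0.5124, -0.1765, 0.3484]
ee_rot: [0.799, 0.602, -0.004, -0.0]
ft_force: [0.2, 1.3, -0.2]
grip_width: 0.995
```

Call:
servo_tool([
  [[0, 0, 0, 0, 0, 1], [0, 0, 0, 0, 0, 1], [0, 0, 0, 0, 0, 1], [0, 0, 0, 0, 0, 1], [0, 0, 0, 0, 0, 1], [0, 0, 0, 0, 0, 1], [0, 0, 0, 0, 0, 1], [0, 0, 0, 0, 0, 0.5], [0, 0, 0, 0, 0, 0]],
])

```text
clock: 3.0
position: [0.5097, -0.1844, 0.3449]
ee_rot: [0.955, 0.295, -0.007, 0.001]
ft_force: [0.4, -0.1, 0.5]
grip_width: 1.0
```

```bash
python3 g.py .5126 -.1576 .3 36.3
```

```text
t 3.0 p [ 0.5097 -0.1844  0.3449] yaw 34.31 toolz [-0.0134 -0.007  -0.9999] w 1.0 F [ 0.4 -0.1  0.5] T [ 0.03 -0.02  0.04] q [-0.37  0.23  0.73  1.79 -0.15  1.19  1.  ]
units shift [ 0.363 -0.408  0.892] turn [-0.024  0.172 -0.399]
```

Call:
servo_tool([
  [[0.18, -0.2, 0.45, 0, 0.1, -0.2], [0.18, -0.2, 0.45, 0, 0.07, -0.2], [0, 0, 0, 0, 0, 0]],
])

```text
clock: 3.3
position: [0.5126, -0.1575, 0.2987]
ee_rot: [0.949, 0.314, 0.0, -0.001]
ft_force: [-1.2, -0.2, -0.0]
grip_width: 1.0
```

```bash
python3 g.py .5126 -.1576 .26 36.3
```

```text
t 3.3 p [ 0.5126 -0.1575  0.2987] yaw 36.58 toolz [-2.0e-04  1.7e-03 -1.0e+00] w 1.0 F [-1.2 -0.2 -0. ] T [-0.02  0.07 -0.01] q [-0.39  0.26  0.69  1.86 -0.19  1.09  1.01]
units shift [-0.003  0.003  0.774] turn [-0.018 -0.009  0.057]
```

```bash
cat > look.py <<'E'
import sys,cv2,numpy as np
from workcell import cams
x,y,w,h=map(int,sys.argv[3:7]);s=int(sys.argv[7])
im=np.ascontiguousarray(cams.camera(sys.argv[1])["color"][:,:,::-1])
cv2.imwrite("pics/"+sys.argv[2],cv2.convertScaleAbs(cv2.resize(im[y:y+h,x:x+w],None,fx=s,fy=s,interpolation=2),alpha=1.8))
E
python3 look.py scene a1.png 150 110 120 110 5
```

```text
(no output)
```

View pics/a1.png

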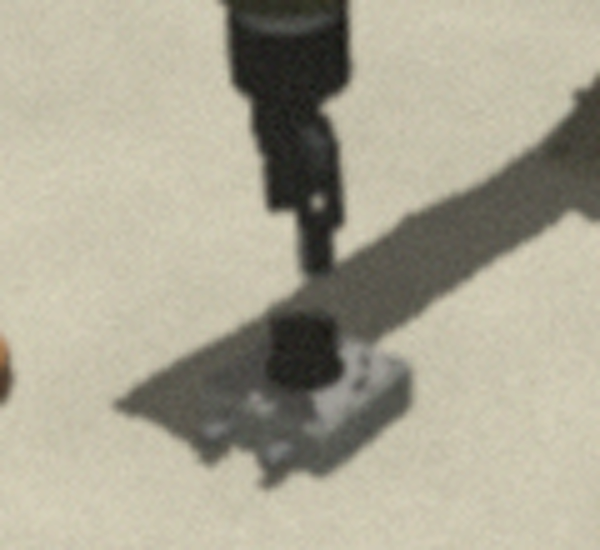

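The gripper stands above the selector (bar at about pixel (211,175), finger tips at about (213,164)), seen nearly along the jaw axis. Descending.

Call:
servo_tool([
  [[0, 0, 0.4, 0, 0, 0], [0, 0, 0.4, 0, 0, 0], [0, 0, 0.4, 0, 0, 0], [0, 0, 0.27, 0, 0, 0], [0, 0, 0, 0, 0, 0]],
])

```text
clock: 3.85
position: [0.5149, -0.1629, 0.2305]
ee_rot: [0.95, 0.313, 0.004, 0.002]
ft_force: [-1.0, 0.1, -0.2]
grip_width: 1.0
```

```bash
python3 g.py .5126 -.1576 .225 36.3
```

```text
t 3.85 p [ 0.5149 -0.1629  0.2305] yaw 36.43 toolz [ 0.0081 -0.0016 -1.    ] w 1.0 F [-1.   0.1 -0.2] T [-0.05  0.02  0.01] q [-0.34  0.37  0.66  1.91 -0.27  0.95  1.08]
units shift [ 0.026 -0.114  0.11 ] turn [ 0.07  -0.064  0.027]
```

Call:
servo_tool([
  [[0.03, -0.11, 0.11, 0.07, -0.06, 0], [0, 0, 0, 0, 0, 0]],
])

```text
clock: 4.05
position: [0.5133, -0.1581, 0.2264]
ee_rot: [0.95, 0.312, 0.001, 0.0]
ft_force: [-1.0, 0.3, -0.3]
grip_width: 0.997
```

```bash
python3 g.py .5126 -.1576 .225 36.3
```

```text
t 4.05 p [ 0.5133 -0.1581  0.2264] yaw 36.39 toolz [ 1.3e-03 -1.0e-04 -1.0e+00] w 0.997 F [-1.   0.3 -0.3] T [ 0.03 -0.    0.04] q [-0.34  0.37  0.65  1.91 -0.27  0.95  1.08]
units shift [-0.005 -0.016  0.028] turn [ 0.01  -0.011  0.018]
```

Close on the selector.

Call:
servo_tool([
  [[0, 0, 0, 0, 0, 0], [0, 0, 0, 0, 0, 0], [0, 0, 0, 0, 0, 0], [0, 0, 0, 0, 0, 0], [0, 0, 0, 0, 0, 0], [0, 0, 0, 0, 0, 0], [0, 0, 0, 0, 0, 0], [0, 0, 0, 0, 0, 0]],
], jaw=255, force=40)

```text
clock: 4.85
position: [0.5141, -0.1582, 0.2287]
ee_rot: [0.95, 0.313, 0.002, 0.001]
ft_force: [0.5, 0.5, 1.0]
grip_width: 0.157
```

```bash
python3 g.py .5126 -.1576 .225 -3.7
```

```text
t 4.85 p [ 0.5141 -0.1582  0.2287] yaw 36.43 toolz [ 0.0048 -0.     -1.    ] w 0.157 F [0.5 0.5 1. ] T [0.02 0.09 0.01] q [-0.34  0.36  0.66  1.91 -0.27  0.95  1.08]
units shift [-0.018 -0.027  0.074] turn [ 0.016 -0.053  8.025]
```

Call:
servo_tool([
  [[0, 0, 0.05, 0, 0, 0.8], [0, 0, 0, 0, 0, 0.8], [0, 0, 0, 0, 0, 0.8], [0, 0, 0, 0, 0, 0.8], [0, 0, 0, 0, 0, 0.8]],
])

```text
clock: 5.35
position: [0.5139, -0.1588, 0.2286]
ee_rot: [0.991, 0.137, 0.002, -0.001]
ft_force: [-2.2, 0.8, 2.5]
grip_width: 0.153
```

```bash
python3 g.py .5126 -.1576 .225 -3.7
```

```text
t 5.35 p [ 0.5139 -0.1588  0.2286] yaw 15.75 toolz [ 0.0042  0.0019 -1.    ] w 0.153 F [-2.2  0.8  2.5] T [-0.12  0.22  0.04] q [-0.4   0.38  0.73  1.91 -0.31  0.96  0.75]
units shift [-0.018 -0.031  0.073] turn [-0.016 -0.05   3.89 ]
```

Call:
servo_tool([
  [[0, -0.02, 0.03, 0, 0, 0.8], [0, 0, 0, 0, 0, 0.8], [0, 0, 0, 0, 0, 0.8], [0, 0, 0, 0, 0, 0.8], [0, 0, 0, 0, 0, 0.6], [0, 0, 0, 0, 0, 0]],
])

```text
clock: 5.95
position: [0.5134, -0.1589, 0.2286]
ee_rot: [0.999, -0.037, 0.002, -0.001]
ft_force: [-0.2, 0.9, 0.7]
grip_width: 0.156
```

```bash
python3 g.py .5126 -.1576 .225 -3.7
```

```text
t 5.95 p [ 0.5134 -0.1589  0.2286] yaw -4.2 toolz [ 0.0038  0.0017 -1.    ] w 0.156 F [-0.2  0.9  0.7] T [-0.1   0.1  -0.01] q [-0.46  0.4   0.8   1.92 -0.35  0.96  0.44]
units shift [-0.019 -0.024  0.073] turn [-0.022 -0.042 -0.1  ]
```

Release, then rise.

Call:
servo_tool([
  [[0, 0, 0, 0, 0, 0], [0, 0, 0, 0, 0, 0], [0, 0, 0, 0, 0, 0], [0, 0, 0, 0, 0, 0], [0, 0, 0, 0, 0, 0], [0, 0, 0, 0, 0, 0], [0, 0, 0, 0, 0, 0], [0, 0, 0, 0, 0, 0]],
], jaw=0)

```text
clock: 6.75
position: [0.5134, -0.159, 0.2286]
ee_rot: [0.999, -0.034, 0.002, -0.001]
ft_force: [0.0, 0.7, 0.2]
grip_width: 0.997
```

```bash
python3 g.py .513 -.158 .35 -4
```

```text
t 6.75 p [ 0.5134 -0.159   0.2286] yaw -3.93 toolz [ 0.0039  0.0017 -1.    ] w 0.997 F [0.  0.7 0.2] T [ 0.06 -0.06  0.04] q [-0.46  0.4   0.8   1.92 -0.35  0.96  0.44]
units shift [-0.    -0.024 -2.429] turn [-0.023 -0.044  0.015]
```

Call:
servo_tool([
  [[0, 0, -0.3, 0, 0, 0], [0, 0, -0.6, 0, 0, 0], [0, 0, -0.7, 0, 0, 0], [0, 0, -0.7, 0, 0, 0], [0, 0, 0, 0, 0, 0]],
])

```text
clock: 7.25
position: [0.5123, -0.1602, 0.351]
ee_rot: [0.999, -0.035, 0.001, -0.0]
ft_force: [0.6, -0.6, -0.0]
grip_width: 1.002
```

```bash
python3 g.py .5782 .1845 .35 114.5
```

```text
t 7.25 p [ 0.5123 -0.1602  0.351 ] yaw -4.06 toolz [ 2.7e-03  6.0e-04 -1.0e+00] w 1.002 F [ 0.6 -0.6 -0. ] T [-0.01 -0.01  0.02] q [-0.56  0.23  0.89  1.81 -0.19  1.2   0.32]
units shift [ 0.826 -6.971  0.027] turn [  0.025  -0.027 -23.712]
```

Call:
servo_tool([
  [[0.08, -0.7, 0, 0, 0, 0], [0.08, -0.7, 0, 0, 0, 0], [0.08, -0.7, 0, 0, 0, 0], [0.08, -0.7, 0, 0, 0, 0], [0.08, -0.7, 0, 0, 0, 0], [0.08, -0.7, 0, 0, 0, 0], [0.08, -0.7, 0, 0, 0, 0], [0.08, -0.7, 0, 0, 0, 0], [0.08, -0.7, 0, 0, 0, 0], [0.08, -0.7, 0, 0, 0, 0], [0, 0, 0, 0, 0, 0]],
])

```text
clock: 8.35
position: [0.5788, 0.1963, 0.3583]
ee_rot: [0.999, -0.039, 0.005, -0.002]
ft_force: [-0.2, 0.3, -0.1]
grip_width: 0.998
```

Call:
servo_tool([
  [[0, 0, 0, 0, 0, -1], [0, 0, 0, 0, 0, -1], [0, 0, 0, 0, 0, -1], [0, 0, 0, 0, 0, -1], [0, 0, 0, 0, 0, -1], [0, 0, 0, 0, 0, -1], [0, 0, 0, 0, 0, -1], [0, 0, 0, 0, 0, -1], [0, 0, 0, 0, 0, -1], [0, 0, 0, 0, 0, -1], [0, 0, 0, 0, 0, -1], [0, 0, 0, 0, 0, -1]],
])

```text
clock: 9.55
position: [0.5774, 0.1919, 0.3613]
ee_rot: [0.876, 0.483, 0.003, 0.004]
ft_force: [-1.1, -0.6, 0.3]
grip_width: 1.002
```

Call:
servo_tool([
  [[0, 0, 0, 0, 0, -1], [0, 0, 0, 0, 0, -1], [0, 0, 0, 0, 0, -1], [0, 0, 0, 0, 0, -1], [0, 0, 0, 0, 0, -1], [0, 0, 0, 0, 0, -1], [0, 0, 0, 0, 0, -1], [0, 0, 0, 0, 0, -1], [0, 0, 0, 0, 0, -1], [0, 0, 0, 0, 0, -1], [0, 0, 0, 0, 0, -1]],
])

```text
clock: 10.65
position: [0.5764, 0.1849, 0.3646]
ee_rot: [0.54, 0.842, -0.001, 0.007]
ft_force: [0.4, 0.5, 0.1]
grip_width: 1.006
```

```bash
python3 g.py .5782 .1845 .30 114.5; python3 look.py top b1.png 150 175 200 90 4
```

```text
t 10.65 p [0.5764 0.1849 0.3646] yaw 114.65 toolz [ 0.0103 -0.0098 -0.9999] w 1.006 F [0.4 0.5 0.1] T [-0.05  0.01 -0.01] q [-0.69  0.32  0.37  1.59 -0.11  1.25  1.7 ]
units shift [-0.005  0.023  1.293] turn [0.061 0.152 0.03 ]
```

View pics/b1.png

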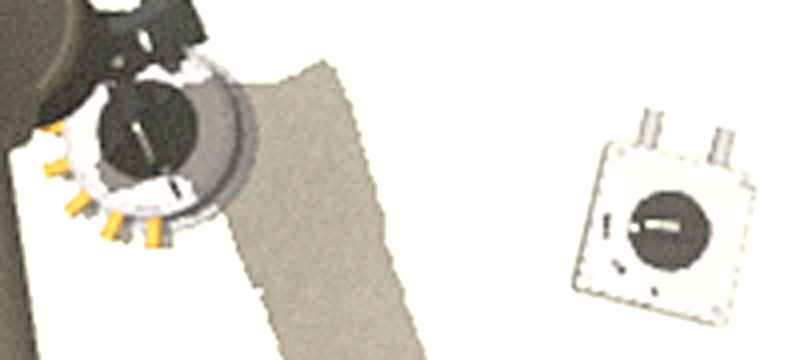

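The selector now points at the three-dot mark (pixel (301,231)) and the index pointer is still at home. Descending over the index knob.

Call:
servo_tool([
  [[0, 0.02, 0.4, 0.06, 0.15, 0], [0, 0, 0.4, 0, 0, 0], [0, 0, 0.4, 0, 0, 0], [0, 0, 0, 0, 0, 0]],
])

```text
clock: 11.1
position: [0.5772, 0.1834, 0.3013]
ee_rot: [0.542, 0.841, -0.0, -0.0]
ft_force: [-1.0, -0.1, -0.0]
grip_width: 0.999
```

```bash
python3 g.py .5782 .1845 .27 114.5
```

```text
t 11.1 p [0.5772 0.1834 0.3013] yaw 114.4 toolz [-9.e-04  1.e-04 -1.e+00] w 0.999 F [-1.  -0.1 -0. ] T [0.04 0.05 0.05] q [-0.67  0.38  0.36  1.66 -0.14  1.13  1.72]
units shift [0.012 0.028 0.626] turn [-0.009 -0.006 -0.021]
```

Call:
servo_tool([
  [[0.01, 0.03, 0.35, 0, 0, 0], [0, 0, 0.35, 0, 0, 0], [0, 0, 0.35, 0, 0, 0], [0, 0, 0.3, 0, 0, 0], [0, 0, 0, 0, 0, 0]],
])

```text
clock: 11.6
position: [0.5789, 0.1836, 0.2328]
ee_rot: [0.545, 0.838, -0.0, -0.0]
ft_force: [-0.1, 0.4, 0.3]
grip_width: 1.001
```

```bash
python3 g.py .5782 .1845 .231 114.5
```

```text
t 11.6 p [0.5789 0.1836 0.2328] yaw 113.91 toolz [-4.e-04  1.e-04 -1.e+00] w 1.001 F [-0.1  0.4  0.3] T [-0.06  0.03  0.02] q [-0.66  0.46  0.34  1.71 -0.18  1.01  1.74]
units shift [ 0.022 -0.005  0.037] turn [-0.004 -0.003 -0.118]
```

Call:
servo_tool([
  [[0.02, 0, 0.05, 0, 0, -0.12], [0, 0, 0, 0, 0, 0], [0, 0, 0, 0, 0, 0], [0, 0, 0, 0, 0, 0], [0, 0, 0, 0, 0, 0], [0, 0, 0, 0, 0, 0], [0, 0, 0, 0, 0, 0], [0, 0, 0, 0, 0, 0]],
], jaw=255, force=70)

```text
clock: 12.4
position: [0.5787, 0.1868, 0.2335]
ee_rot: [0.54, 0.842, 0.002, -0.0]
ft_force: [0.4, 0.0, -2.7]
grip_width: 0.199
```

```bash
python3 g.py .5782 .1845 .231 42.5
```

```text
t 12.4 p [0.5787 0.1868 0.2335] yaw 114.66 toolz [ 0.002   0.0038 -1.    ] w 0.199 F [ 0.4  0.  -2.7] T [-0.13 -0.12  0.12] q [-0.66  0.45  0.34  1.71 -0.18  1.01  1.75]
units shift [-0.038 -0.029  0.051] turn [ 0.015 -0.05  14.431]
```

Call:
servo_tool([
  [[0, 0, 0.03, 0, 0, 0.6], [0, 0, 0, 0, 0, 0.8], [0, 0, 0, 0, 0, 0.8], [0, 0, 0, 0, 0, 0.8], [0, 0, 0, 0, 0, 0.8], [0, 0, 0, 0, 0, 0.8]],
])

```text
clock: 13.0
position: [0.5787, 0.1868, 0.2335]
ee_rot: [0.702, 0.712, 0.002, -0.001]
ft_force: [0.4, 1.5, -2.4]
grip_width: 0.2
```

```bash
python3 g.py .5785 .1865 .231 42.5
```

```text
t 13.0 p [0.5787 0.1868 0.2335] yaw 90.86 toolz [ 0.0015  0.0045 -1.    ] w 0.2 F [ 0.4  1.5 -2.4] T [-0.22 -0.12  0.13] q [-0.72  0.47  0.42  1.71 -0.22  1.01  1.37]
units shift [-0.006 -0.004  0.051] turn [-5.000e-03 -5.600e-02  9.673e+00]
```

Call:
servo_tool([
  [[0, 0, 0, 0, 0, 0.8], [0, 0, 0, 0, 0, 0.8], [0, 0, 0, 0, 0, 0.8], [0, 0, 0, 0, 0, 0.8], [0, 0, 0, 0, 0, 0.8], [0, 0, 0, 0, 0, 0.8], [0, 0, 0, 0, 0, 0.8]],
])

```text
clock: 13.7
position: [0.5787, 0.187, 0.2336]
ee_rot: [0.858, 0.513, 0.002, -0.001]
ft_force: [1.4, 0.4, -4.0]
grip_width: 0.201
```

```bash
python3 g.py .5785 .1865 .231 42.5
```

```text
t 13.7 p [0.5787 0.187  0.2336] yaw 61.73 toolz [ 0.0014  0.0041 -1.    ] w 0.201 F [ 1.4  0.4 -4. ] T [-0.28 -0.14  0.19] q [-0.8   0.48  0.52  1.72 -0.28  1.02  0.9 ]
units shift [-0.011  0.001  0.051] turn [-0.017 -0.047  3.846]
```

Call:
servo_tool([
  [[0, 0, 0, 0, 0, 0.8], [0, 0, 0, 0, 0, 0.8], [0, 0, 0, 0, 0, 0.8], [0, 0, 0, 0, 0, 0.6], [0, 0, 0, 0, 0, 0.4], [0, 0, 0, 0, 0, 0], [0, 0, 0, 0, 0, 0]],
])

```text
clock: 14.4
position: [0.5788, 0.1873, 0.2335]
ee_rot: [0.927, 0.375, 0.001, -0.001]
ft_force: [-0.1, 1.2, -2.7]
grip_width: 0.198
```

```bash
python3 g.py .5785 .1865 .231 42.5;python3 look.py scene c1.png 250 130 120 110 5; python3 look.py top c2.png 140 170 200 100 4
```

```text
t 14.4 p [0.5788 0.1873 0.2335] yaw 44.01 toolz [ 0.0011  0.0034 -1.    ] w 0.198 F [-0.1  1.2 -2.7] T [-0.28 -0.05  0.17] q [-0.85  0.5   0.59  1.72 -0.32  1.02  0.62]
units shift [-0.014  0.007  0.051] turn [-0.02  -0.036  0.303]
```

View pics/c1.png

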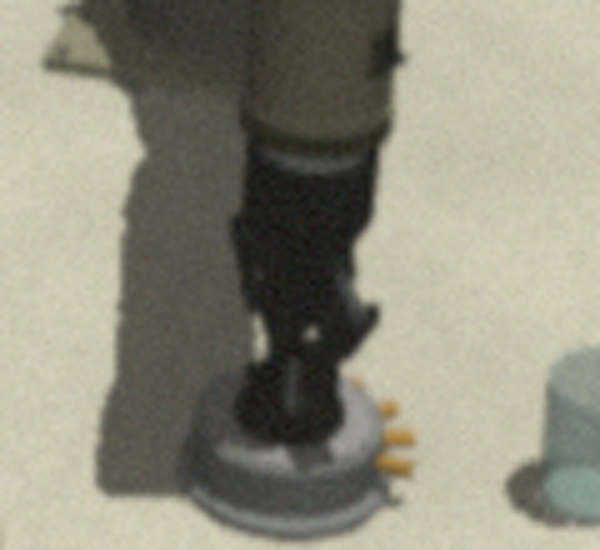

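View pics/c2.png

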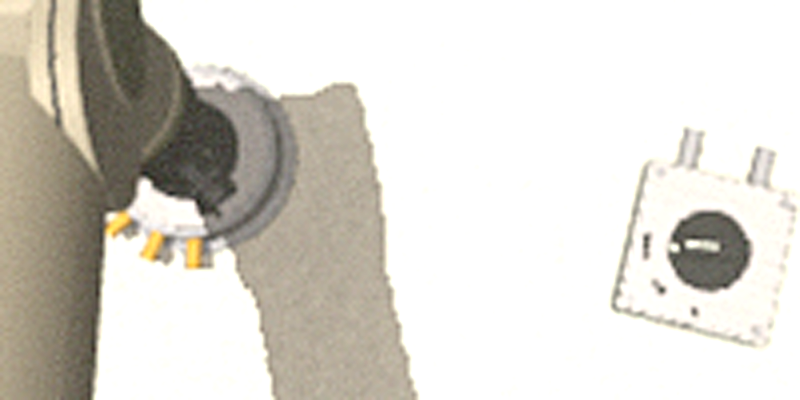

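Call:
servo_tool([
  [[0, 0, 0, 0, 0, 0.35], [0, 0, 0, 0, 0, 0], [0, 0, 0, 0, 0, 0], [0, 0, 0, 0, 0, 0], [0, 0, 0, 0, 0, 0]],
])

```text
clock: 15.0
position: [0.5788, 0.1872, 0.2336]
ee_rot: [0.933, 0.36, 0.001, -0.002]
ft_force: [0.5, 0.9, -2.3]
grip_width: 0.197
```

```bash
python3 g.py .5785 .1865 .231 42.5;python3 look.py scene c3.png 280 180 70 60 10
```

```text
t 15.0 p [0.5788 0.1872 0.2336] yaw 42.17 toolz [ 0.0011  0.0037 -1.    ] w 0.197 F [ 0.5  0.9 -2.3] T [-0.21 -0.01  0.19] q [-0.85  0.5   0.59  1.72 -0.32  1.02  0.59]
units shift [-0.014  0.008  0.051] turn [-0.022 -0.038 -0.065]
```

View pics/c3.png

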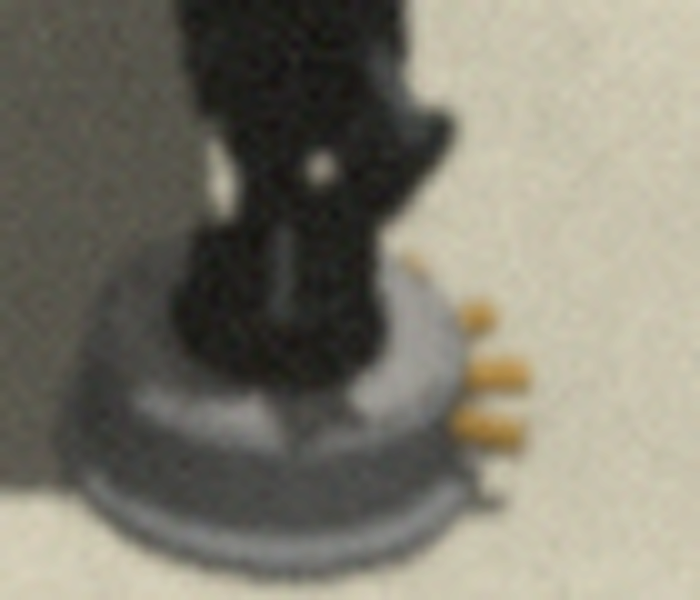

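The fingers still hold the bar. The tool has turned 72.5° and carries the spring torque (about 0.19 N m), so I'm handing in.

```bash
python3 -c "
from workcell import order
print(order.hand_in())"; python3 g.py
```

```text
the job is handed in; nothing more can be done
None
the job is handed in; nothing more can be done
```

I turned the mode selector clockwise from two dots to three dots and let it go. Then I gripped the index knob at home, turned it clockwise to the third click, and handed in at about 15 s while still gripping it.

Last checks:
- **Mode selector:** after release, the top picture shows its pointer at the three-dot mark. It had not moved in the next top picture, taken with the index knob at the third click.
- **Index knob:** I could not see its pointer under the gripper, so the angle comes from the tool. It turned 72.5° from where the jaws closed, against 72° for the third click. The wrist torque about vertical was about 0.19 N m, against 0.15 N m spring torque, so the grip was holding against the spring.
- **Clicks:** I did not count the clicks separately; I went by the turn angle.
- **Grip:** the opening was about 17 mm on the 18 mm bar.
- **Jar, beaker and cork ring:** the arm kept clear of all three, and the beaker is in its place in the later pictures. I did not take a final picture of the jar or the cork ring.

No check failed. The jaws settled about 2 mm from my estimate of the knob's axis, which is within the camera calibration error.

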